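# Zero the clarity meter and hold the reference cell in its light path

### The job

Check the small clarity meter with its glass reference cell: first zero the meter by pushing the sprung plunger on its lamp housing all the way down while the light path is empty, and let it come up again. Then take the long glass cell out of the rack, gripping it only by its two frosted side faces (never touching the clear windows at its ends), and hold it upright and still in the middle of the gap between the two snouts, so that the light passes squarely in through one end window and out through the other; finish while still holding it there. Do not let the cell touch the meter, and leave the short cell and everything else on the bench where they are.

Things in the scene. Friction and masses are not known exactly. Their poses are not given: they have to be found in the camera images.
- meter: Clarity meter, fixed: base plate 210x80x12 mm, two grey housings 46x62 mm, 104 high, centred 82 mm either side. Black snouts (26 mm diameter, 12 long) face each other over an open 94 mm gap, no seat in it. Origin: centre of underside. x runs along the beam from the lamp housing (-82 mm, plunger on top) to the detector; z up. x points to the robot's left, give or take 0.3 rad.
- beam (a point): Middle of the light path: on the beam axis halfway between the snouts, 85 mm above the meter's underside. Axes as the meter's: the beam runs level along x.
- plunger (a joint): Sprung plunger on the lamp housing, travel in m: 0 up, 0.010 fully down. Moves straight down; the spring needs 2 N at first and 6 N at the bottom, and pushes it up again when let go.
- plunger_top (a point): Centre of the top of the plunger's black cap (24 mm diameter), 132 mm above the meter's underside when up; it moves with the plunger.
- rack: Grey cell rack, fixed: 112 x 42 mm, 20 mm high, two open-topped pockets 44 x 26 mm, 12 mm deep (floor 8 mm up), centred 26 mm either side of the middle along its x. Origin: centre of the underside; x along its length, z up. One cell stands loosely in each pocket; which one is where varies.
- long_cell: Glass reference cell: 40 mm long (x), 22 wide (y), 62 high (lid adds 3), 40 to 85 g, upright in a rack pocket, standing 50 mm out of it. Origin: centre of underside; x along its length, z up. The long side faces (y = -11, +11 mm) are frosted: grip these. The end faces (x = -20, +20 mm) hold the clear windows. Both ends are alike: either way round will do in the beam.
- long_cell_mid (a point): Centre of the long cell, 31 mm above its underside, level with the middle of its windows.
- long_cell_windows: The long cell's two clear end windows, each 16 mm wide and 54 mm high, from 4 to 58 mm above the cell's underside (one body; origin and axes as long_cell). The fingers must not touch them.
- short_cell: The short glass cell, not wanted: of the same make but only 22 mm long x 22 mm wide x 62 mm high, in the other pocket of the rack. Origin: centre of its underside.
- loupe: Black eye loupe standing on the mat in front, 36 mm across, 32 mm high. Origin: centre of its underside. Bystander.
- oil_cup: Small lidded oil cup, 26 mm across, 18 mm high, in front of the gap between rack and meter. Origin: centre of its underside. Bystander.
- putty_tin: Flat round tin, 47 mm across, 20 mm high, behind the work. Origin: centre of its underside. Bystander.
- spring_bar_kit: Wooden wedge with a trough and a black roll, 51 x 86 x 36 mm, behind the work. Origin: centre of its underside. Bystander.
- bracelet: Half of a steel watch bracelet, 23 x 114 x 5 mm, lying flat between the rack and the meter. Origin: centre of its underside. Bystander.
There are look-alikes about, which are no part of the job. Leave any brown or yellow look-alike of the long_cell alone.

How it is judged:
By the outcome, as a careful person would: the job done as asked, in the order asked, and still so for the second after the job is handed in, while the arm keeps its last pose, push and grip.
It also fails if it takes over 48 s, if anything falls off the work surface, if the arm or the gripper's body presses on something with over 40 N, if the wrist force passes 120 N, or if a joint passes its speed limit or range.

### The arm

A 6-joint arm with a two-finger parallel gripper is mounted at the origin on a cart in front of the work surface, level with it; the furniture and walls round the work are solid. World frame = base frame: x ahead of the robot, y to its left, z up, the work surface at z = 0. Lengths are in mm, angles in rad, forces in N, time in s.
With the tool pointing down it reaches from about 275 to 1000 mm from the base axis. Payload 8.4 kg.
Tool frame: the origin (TCP) lies at the very end of the fingers, on their centre line; the grasp point (between the pads) lies 19 mm behind it; z points along the fingers, y is the line along which they close (so a half turn about z gives the same grasp; the last joint's range is limited). The gripper opens to 85 mm and grips with 20 to 120 N. Pads are 22 mm wide; open, the fingers measure 114 mm over their backs; the gripper's body (76 mm by 85 mm) begins 54 mm behind the grasp point. The pads swing forward as they close: fully open they stand 13 mm farther back than shut.
Start: joints at [1.305, 0.353, 1.633, -0, 1.155, -0.002], TCP at [162.968, 603.382, 231.281] pointing down, gripper open.
Joint ranges: [-2.63, 2.63], [-0.92, 2.1], [0.06, 2.66], [-1.3, 4.44], [0, 2.69], [-3.02, 3.02]. Speed limits (rad/s): [2.22, 2.22, 2.79, 3.14, 3.14, 3.14].

### API

Orientations are given as [roll, pitch, yaw] about the fixed x, y, z axes, in that order (R = Rz(yaw) Ry(pitch) Rx(roll)).
In Python, from rig import sensors, grab_frame, camera_params, order gives the robot as it stands. The module is installed in compiled form; this text tells all that it offers.
- The arm moves only by the tool move_arm, never from a script. Its argument "motion" is a list of rows, each a list of 7 numbers: the turn, a rotation vector about the tool's x, y, z in rad, then the shift along the tool's x, y, z in m, then the finger opening in m, from 0 to 0.0854. A call has 1 to 8 rows; each row is the pose to reach, as a shift and turn from the pose commanded when the call began, along the tool's axes at that moment; what a row does not reach only later rows make up. A row lasts 1/8 s, in which the tool goes at most 62.5 mm and 10.7 degrees, less where a joint would pass 70% of its speed; a pose out of reach is approached as far as the arm can. A call with a gripper value outside its range is refused whole. The fingers move at their own pace and stop on an object; "grip_force" is the grip in N (left out, the last holds). Time passes only in rows, so rows that repeat a pose let the fingers close. It gives the time, the measured TCP pose, the force, the opening and the grip force at its end, in the units of the state.
- sensors.sense(): the state, without advancing time (a new reading comes with each control period).
- grab_frame(name): name is "side" or "top" or "wrist"; returns (picture, depth): 384x512x3 uint8, red, green, blue; 384x512 float32, mm along the optical axis (not along the pixel's ray), 0 where there is no reading.
- camera_params(name): a dict with "camera_matrix" (3x3 intrinsics, pixels), "world_from_camera" (4x4, takes a point from camera to world coordinates). Camera axes: x right, y down, z forward; pixel columns grow to the right and rows downward; lengths in mm; the calibration is good to about 2 mm. A picture is of the moment at which its call begins: read the wrist's pose just before it. camera_params takes no time and is no camera call; for the wrist camera it gives the pose at the moment of the call.
- order.sign_off(): hands the job in; it is judged then, once.
The state is a dict: "clock": time; "qpos": joint angles; "qvel": joint speeds; "joint_efforts": joint torques, N m; "eef_pos": TCP position; "tcp_rot": TCP orientation; "contact_force": force on the tool from outside, world axes, zero at the start; "wrist_torque": the same for the moment, N m; "opening": opening from 0.0 (shut) to 1.0 (fully open); "grasp_force": force on a finger pad.
Only numpy, scipy, OpenCV 4.12 (cv2) and the standard library are available. Lean on these libraries where they do the work, as an engineer would, in place of code of your own. Each camera call takes 0.05 s, during which the arm holds its last target. There are 200 camera calls.

## Working session

There is one attempt and no reset: what is moved stays moved. The work goes in short steps, Python scripts to look and compute and a tool call to move; the robot and the scene stay as the last step left them, time stands still between calls to the robot, and variables do not carry over. Pictures are saved under pics/ and viewed, at most 10 in all, crops included, and the job is handed in when it is done.

Besides the shell and the picture viewer there is one more tool, called as name(argument=value, ...) on one line, values as JSON. move_arm: Moves the arm, as the interface text tells. Its arguments: {"type":"object","properties":{"motion":{"type":"array","items":{"type":"array","items":{"type":"number"}}},"grip_force":{"type":"number"}},"required":["motion"]}

```bash
mkdir -p pics; cat > h.py <<'E'
import numpy as np, cv2
from rig import sensors, grab_frame, camera_params, order
def snap(n,f):
    p=camera_params(n); im,d=grab_frame(n)
    np.savez('pics/'+f+'.npz',im=im,d=d,K=p['camera_matrix'],T=p['world_from_camera'])
    cv2.imwrite('pics/'+f+'.png',im[:,:,::-1]); 
def load(f):
    z=np.load('pics/'+f+'.npz'); return z['im'],z['d'],z['K'],z['T']
def cloud(f):
    im,d,K,T=load(f); v,u=np.mgrid[:d.shape[0],:d.shape[1]]
    P=np.stack([(u-K[0,2])/K[0,0]*d,(v-K[1,2])/K[1,1]*d,d,np.ones_like(d)],-1)@T.T
    P=P[...,:3]; P[d==0]=np.nan; return im,P
def ray(f,u,v,z):
    im,d,K,T=load(f); r=T[:3,:3]@np.array([(u-K[0,2])/K[0,0],(v-K[1,2])/K[1,1],1]); o=T[:3,3]
    return o+r*(z-o[2])/r[2]
E
python3 - <<'E'
from h import *
s=sensors.sense(); print(s)
snap('top','t0'); snap('side','s0'); snap('wrist','w0')
a=[cv2.imread(f'pics/{n}.png') for n in('t0','s0')]
cv2.imwrite('pics/both.png',cv2.resize(np.vstack(a),None,fx=.78,fy=.78))
for n in('t0','s0','w0'):print(load(n)[3].round(2))
E
```

```text
{'clock': 0.0, 'qpos': array([ 1.30464705e+00,  3.53632169e-01,  1.63412608e+00, -4.07557919e-05,
        1.15520103e+00, -2.37464800e-03]), 'qvel': array([ 0.0003164 , -0.00201785,  0.00036043, -0.00039222,  0.00125042,
        0.00080293]), 'joint_efforts': array([ 3.40493971e-03, -6.05254984e+01, -3.42078710e+01,  2.95556601e-04,
        9.24028252e-03, -4.78422703e-05]), 'eef_pos': array([162.82726439, 602.92956435, 230.57510743]), 'tcp_rot': array([-3.14022594e+00,  3.40186212e-05,  2.87783453e+00]), 'contact_force': array([ 1.01119239, -0.39133928,  0.12369936]), 'wrist_torque': array([-0.00832791, -0.03321679,  0.0048031 ]), 'grasp_force': 0.0, 'opening': 1.0011792442003948}
[[-1.00000e-02 -9.90000e-01  1.40000e-01  3.66340e+02]
 [-1.00000e+00  1.00000e-02  1.00000e-02  7.88500e+01]
 [-1.00000e-02 -1.40000e-01 -9.90000e-01  1.05863e+03]
 [ 0.00000e+00  0.00000e+00  0.00000e+00  1.00000e+00]]
[[ 9.6000e-01 -1.7000e-01  2.2000e-01  3.3717e+02]
 [-2.8000e-01 -5.3000e-01  8.0000e-01 -6.0913e+02]
 [-2.0000e-02 -8.3000e-01 -5.6000e-01  5.8928e+02]
 [ 0.0000e+00  0.0000e+00  0.0000e+00  1.0000e+00]]
[[ 2.6000e-01  9.1000e-01  3.1000e-01  8.1360e+01]
 [ 9.7000e-01 -2.5000e-01 -9.0000e-02  6.2396e+02]
 [-0.0000e+00  3.3000e-01 -9.5000e-01  3.7245e+02]
 [ 0.0000e+00  0.0000e+00  0.0000e+00  1.0000e+00]]
```

View pics/t0.png

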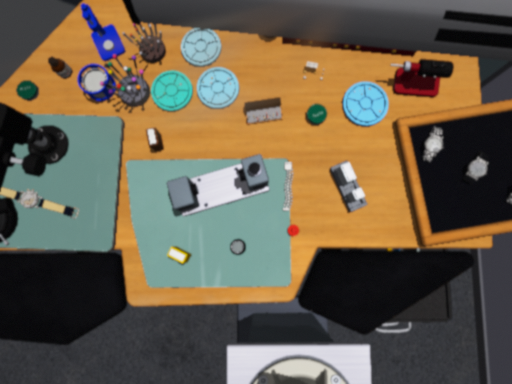

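View pics/s0.png

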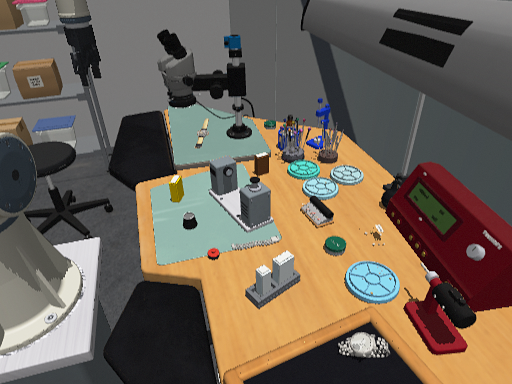

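The top view shows the meter's lamp housing with its plunger at (254,172), the detector at (182,195) and the rack at (348,186). There are four cell-like things:
- Yellow at (178,255) and brown at (153,138): look-alikes, so I leave them.
- Two clear/grey cells in the rack at (343,170) and (355,197). The long one is the one to use, and I'll confirm it in a crop.

```bash
python3 - <<'E'
from h import *
t=cv2.imread('pics/t0.png')[145:225,320:380]; s=cv2.imread('pics/s0.png')[240:310,235:310]; m=cv2.imread('pics/t0.png')[145:225,160:275]
r=lambda a,w,h:cv2.resize(a,(w,h),interpolation=cv2.INTER_CUBIC)
cv2.imwrite('pics/c1.png',np.hstack([r(t,360,480),r(s,430,480)]))
im,P=cloud('t0')
def band(us,vs,lo,hi,name):
    Q=P[vs[0]:vs[1],us[0]:us[1]].reshape(-1,3); Q=Q[(Q[:,2]>lo)&(Q[:,2]<hi)]
    if len(Q)<4: print(name,len(Q));return
    c,sz,a=cv2.minAreaRect(Q[:,:2].astype(np.float32)); 
    print(name,len(Q),'c',np.round(c,1),'sz',np.round(sz,1),'ang',round(a,1),'z',np.median(Q[:,2]).round(1), 'mean',Q.mean(0).round(1))
band((155,225),(145,225),98,110,'det top')
band((225,275),(145,200),98,110,'lamp top')
band((225,275),(145,200),125,140,'plunger')
band((155,275),(145,225),6,16,'base')
band((325,375),(150,220),14,25,'rack top')
band((325,375),(150,220),45,80,'cells')
band((325,350),(150,185),45,80,'cellA'); band((345,375),(183,220),45,80,'cellB')
band((225,250),(235,260),20,40,'loupe');band((285,300),(222,240),10,25,'oil')
for v in range(158,212,2): print(v,' '.join('%3.0f'%x for x in P[v,328:372,2]))
E
```

```text
det top 657 c [483.6 244.8] sz [62.  57.6] ang 14.4 z 105.0 mean [482.3 248.1 104.8]
lamp top 499 c [526.6  97.8] sz [62.2 57.9] ang 15.7 z 104.9 mean [526.1  93.4 104.8]
plunger 102 c [528.4  92.7] sz [20.6 21.4] ang 89.5 z 133.3 mean [528.   92.6 133.3]
base 1814 c [510.6 188.5] sz [280.6 182.7] ang 88.8 z 12.9 mean [500.4 173.8  12.5]
rack top 412 c [ 503.1 -120.9] sz [112.2  42.8] ang 23.2 z 20.8 mean [ 497.7 -117.1   20.4]
cells 358 c [ 507.1 -119.3] sz [82.9 23.3] ang 22.6 z 71.8 mean [ 508.4 -116.7   69.4]
cellA 164 c [ 527.  -104.3] sz [19.7 43.1] ang 89.2 z 71.3 mean [ 527.5 -105.6   68.8]
cellB 129 c [ 478.8 -131. ] sz [21.6 23.3] ang 22.7 z 71.8 mean [ 478.  -129.3   69.1]
loupe 138 c [367.4 133.5] sz [26.8 28.6] ang 47.0 z 32.1 mean [367.7 133.3  31.5]
oil 104 c [404.1   7.2] sz [23.1 25.1] ang 89.3 z 14.9 mean [403.7   7.3  15.3]
158   3   3   4  -1  -2   0   1   2  -1   2  -3  -2   1   4  -0  -3   0   1   2  -1  -1  -1  -1  -1   1  -3   4   1  -1   0   2   1   2  -7  -2   1   4  -0   2   2  -3   2   2  -1
160  -2   1   3  -3  -2   1   4  -0   1   2   2  -0   1   1  -2  
[... 3914 characters left out ...]
   3   1   3  -2   1   2   2   3   3  -1   4   3  -0   1   7  14  20  21  24  22   9   9  10  10  10   9  10  24  22  20  22  23  20  16  23  20  -2   3   3   1
206  -1  -3   1   0   1  -3  -2  -1   1  -2   1   0  -3   0  -2   0   2   1   1   7  17  22  22  23  13   9  19  24  19  22  20  23  22  24  21   1   1   1   2   2  -1  -1  -0   2
208   0  -4  -1   1   1   1  -1  -1  -1   1  -3   1   3   3  -2   1   0   2   0  -1   8  14  21  23  19  22  18  23  21  22  22   3  -1  -3  -2  -2  -3   4   4   0   3   2  -1  -2
210   0   1  -3   1  -1  -0   1  -0   1  -1   4   2   3   3  -2   5  -2   0   2  -3   1  10  20  21  21  24  -2  -1  -1   2  -2  -3   1   4   0   3   2  -2  -0   2  -1  -3   2  -1
```

View pics/c1.png

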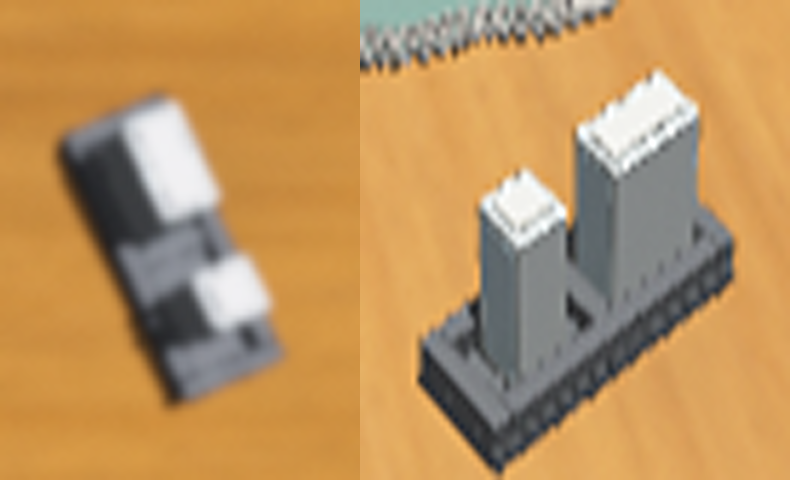

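The crop shows the long cell (white lid twice as long as wide) in the far pocket at (343,170) in the top view. The square-lidded short one is at (355,197). Now I'll move over the meter, with the tool turned to face the beam, for a close look.

move_arm(motion=[[0, 0, 1.02, -0.463, -0.365, -0.029, 0], [0, 0, 1.02, -0.463, -0.365, -0.029, 0], [0, 0, 1.02, -0.463, -0.365, -0.029, 0], [0, 0, 1.02, -0.463, -0.365, -0.029, 0], [0, 0, 1.02, -0.463, -0.365, -0.029, 0], [0, 0, 1.02, -0.463, -0.365, -0.029, 0], [0, 0, 1.02, -0.463, -0.365, -0.029, 0], [0, 0, 1.02, -0.463, -0.365, -0.029, 0]])

```text
clock: 1.15
eef_pos: [461.9, 200.8, 256.0]
tcp_rot: [3.141, -0.0, 1.858]
contact_force: [1.2, 1.1, 0.3]
opening: -0.003
grasp_force: 0.0
```

```bash
cat >> h.py <<'E'
from scipy.spatial.transform import Rotation as Ro
def go(x,y,z,yaw,base=None):
    "row (turn, shift) to a tool-down pose, yaw in deg"
    s=sensors.sense(); R0=Ro.from_euler('xyz',s['tcp_rot']); R1=Ro.from_euler('xyz',[np.pi,0,np.radians(yaw)])
    print('at',s['eef_pos'].round(1),'yaw',np.degrees(s['tcp_rot']).round(2),'q',s['qpos'].round(2),'t',round(s['clock'],2),'F',s['contact_force'].round(1))
    print('row',(R0.inv()*R1).as_rotvec().round(4),(R0.inv().apply(np.array([x,y,z])-s['eef_pos'])/1000).round(4))
def band(P,m,lo,hi,name):
    Q=P[m&(P[...,2]>lo)&(P[...,2]<hi)]
    if len(Q)<4: print(name,len(Q));return
    c,sz,a=cv2.minAreaRect(Q[:,:2].astype(np.float32)); 
    print(name,len(Q),'c',np.round(c,1),'sz',np.round(sz,1),'ang',round(a,1),'z',np.median(Q[:,2]).round(1),'mean',Q.mean(0).round(1))
def near(P,x,y,r): return np.hypot(P[...,0]-x,P[...,1]-y)<r
E
python3 - <<'E'
from h import *
go(515,130,260,106.3)
E
```

```text
at [461.9 200.8 256. ] yaw [ 1.7998e+02 -1.0000e-02  1.0645e+02] q [0.41 0.14 1.86 0.   1.14 0.12] t 1.15 F [1.2 1.1 0.3]
row [ 0.0004 -0.0001  0.0025] [-0.083   0.0309 -0.004 ]
```

move_arm(motion=[[0, 0, 0.0, -0.083, 0.031, -0.004, 0], [0, 0, 0.0, -0.083, 0.031, -0.004, 0], [0, 0, 0.0, -0.083, 0.031, -0.004, 0]])

```text
clock: 1.52
eef_pos: [515.0, 130.3, 259.6]
tcp_rot: [-3.141, 0.0, 1.855]
contact_force: [-0.6, -0.0, -0.7]
opening: -0.001
grasp_force: 0.0
```

```bash
python3 - <<'E'
from h import *
go(515,130,260,106.3)
snap('wrist','w1'); im,P=cloud('w1')
T0=cloud('t0')[1]
for n,Q in(('top',T0),('wrist',P)):
    print(n)
    band(Q,near(Q,484,251,40),102,109,'det'); band(Q,near(Q,528,93,40),102,109,'lamp'); band(Q,near(Q,528,93,18),128,140,'plunger')
Q=T0
band(Q,near(Q,525,-105,30),68,82,'long lid')
E
```

```text
at [515.  130.3 259.6] yaw [-1.7999e+02  1.0000e-02  1.0627e+02] q [ 0.25  0.18  1.8  -0.    1.16 -0.04] t 1.52 F [-0.6 -0.  -0.7]
row [-0.0003  0.0001 -0.0005] [-0.0003 -0.     -0.0004]
top
det 594 c [482.6 249.7] sz [61.4 45.3] ang 16.1 z 105.2 mean [482.3 249.4 105.3]
lamp 435 c [527.9  92.5] sz [62.  45.4] ang 15.8 z 105.0 mean [527.2  92.4 105.2]
plunger 102 c [528.4  92.7] sz [20.6 21.4] ang 89.5 z 133.3 mean [528.   92.6 133.3]
wrist
det 3665 c [481.2 248. ] sz [60.  42.8] ang 16.2 z 103.1 mean [481.2 248.6 103.1]
lamp 1662 c [526.6  91.5] sz [59.7 44.3] ang 16.2 z 103.2 mean [525.8  94.6 103.6]
plunger 481 c [526.8  91.5] sz [22.7 22.8] ang 59.7 z 131.1 mean [526.6  91.9 131. ]
long lid 181 c [ 526.9 -111.3] sz [38.6 22.9] ang 22.2 z 72.6 mean [ 526.5 -110.9   72.7]
```

View pics/w1.png

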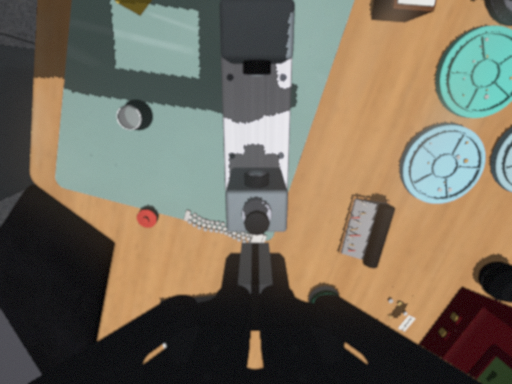

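The wrist view shows the plunger at (257,220), straight ahead of the fingers. It agrees with the top-camera fit to within 2 mm, so I'll push it now.

move_arm(motion=[[0, 0, 0, -0.04, 0.001, 0.04, 0], [0, 0, 0, -0.04, 0.001, 0.09, 0], [0, 0, 0, -0.04, 0.001, 0.12, 0], [0, 0, 0, -0.04, 0.001, 0.12, 0], [0, 0, 0, -0.04, 0.001, 0.128, 0], [0, 0, 0, -0.04, 0.001, 0.132, 0], [0, 0, 0, -0.04, 0.001, 0.136, 0], [0, 0, 0, -0.04, 0.001, 0.136, 0]])

```text
clock: 2.58
eef_pos: [527.2, 94.2, 124.5]
tcp_rot: [3.14, -0.0, 1.858]
contact_force: [1.2, 4.3, 5.4]
opening: -0.002
grasp_force: 2.4
```

move_arm(motion=[[0, 0, 0, 0, 0, 0.001, 0], [0, 0, 0, 0, 0, 0.002, 0], [0, 0, 0, 0, 0, 0.003, 0], [0, 0, 0, 0, 0, 0.003, 0]])

```text
clock: 3.08
eef_pos: [527.3, 94.1, 122.0]
tcp_rot: [3.14, -0.0, 1.858]
contact_force: [-1.1, 4.1, 10.4]
opening: -0.001
grasp_force: 5.2
```

move_arm(motion=[[0, 0, 0, 0, 0, 0.001, 0], [0, 0, 0, 0, 0, 0.0015, 0], [0, 0, 0, 0, 0, 0.0015, 0], [0, 0, 0, 0, 0, 0.0015, 0]])

```text
clock: 3.58
eef_pos: [527.4, 94.1, 121.8]
tcp_rot: [3.139, -0.0, 1.858]
contact_force: [-6.2, 3.9, 25.2]
opening: -0.004
grasp_force: 12.6
```

Force climbed to 25 N with no more travel, so the plunger is on its stop. Now I'll let it up and go over the rack.

move_arm(motion=[[0, 0, 0, 0, 0, -0.03, 0], [0, 0, 0, 0, 0, -0.08, 0], [0, 0, 1.457, -0.196, -0.059, -0.14, 0.0854], [0, 0, 1.457, -0.196, -0.059, -0.14, 0.0854], [0, 0, 1.457, -0.196, -0.059, -0.14, 0.0854], [0, 0, 1.457, -0.196, -0.059, -0.14, 0.0854], [0, 0, 1.457, -0.196, -0.059, -0.14, 0.0854], [0, 0, 1.457, -0.196, -0.059, -0.14, 0.0854]])

```text
clock: 4.58
eef_pos: [524.7, -112.0, 259.3]
tcp_rot: [-3.141, 0.001, 0.725]
contact_force: [-0.5, 0.1, 0.9]
opening: 0.995
grasp_force: 0.0
```

```bash
python3 - <<'E'
from h import *
go(526.5,-111,258,22.5)
E
```

```text
at [ 524.7 -112.   259.3] yaw [-1.7999e+02  6.0000e-02  4.1550e+01] q [-0.21  0.19  1.79 -0.    1.16  0.63] t 4.58 F [-0.5  0.1  0.9]
row [0.     0.001  0.3326] [0.002  0.0004 0.0013]
```

move_arm(motion=[[0, 0, 0.333, 0.002, 0.0, 0.02, 0.0854], [0, 0, 0.333, 0.002, 0.0, 0.02, 0.0854], [0, 0, 0.333, 0.002, 0.0, 0.02, 0.0854]])

```text
clock: 4.95
eef_pos: [526.3, -109.9, 239.0]
tcp_rot: [-3.141, 0.001, 0.401]
contact_force: [-0.3, 0.5, -0.1]
opening: 1.007
grasp_force: 0.0
```

```bash
python3 - <<'E'
from h import *
snap('wrist','w2'); snap('top','t2'); im,P=cloud('w2')
band(P,near(P,526,-111,30),66,80,'long lid'); band(P,near(P,526,-111,30),71,80,'lid2')
band(P,near(P,526,-111,30),40,66,'sides'); band(P,near(P,503,-121,70),17,23,'rack')
band(P,near(P,478,-130,18),66,80,'short')
im,P=cloud('t2'); band(P,near(P,528,92,17),120,140,'plunger')
cv2.imwrite('pics/w2b.png',cv2.resize(cv2.imread('pics/w2.png')[100:340,100:420],(800,600),interpolation=cv2.INTER_CUBIC))
go(526.5,-111,80,22.5)
E
```

```text
long lid 852 c [ 526.3 -112.9] sz [40.1 21.2] ang 23.2 z 71.2 mean [ 527.3 -112.5   70.8]
lid2 454 c [ 526.9 -113.2] sz [34.1 18. ] ang 30.1 z 72.2 mean [ 526.9 -112.7   72.2]
sides 120 c [ 544.6 -105.1] sz [ 1.3 21.7] ang 23.7 z 54.2 mean [ 544.7 -105.    54. ]
rack 1486 c [ 502.6 -122.7] sz [112.2  41.9] ang 22.6 z 19.0 mean [ 510.1 -119.6   19. ]
short 403 c [ 478.8 -132.6] sz [21.2 21.1] ang 22.5 z 70.5 mean [ 479.7 -132.1   70.6]
plunger 100 c [528.3  92.7] sz [20.7 22.1] ang 89.8 z 133.4 mean [528.   92.6 133.3]
at [ 526.7 -109.8  239.4] yaw [1.7999e+02 1.0000e-02 2.3100e+01] q [-0.21  0.21  1.81 -0.    1.12  0.96] t 5.05 F [ 0.7 -0.6 -0.5]
row [0.0002 0.0003 0.0104] [-0.0006  0.0009  0.1594]
```

View pics/w2b.png

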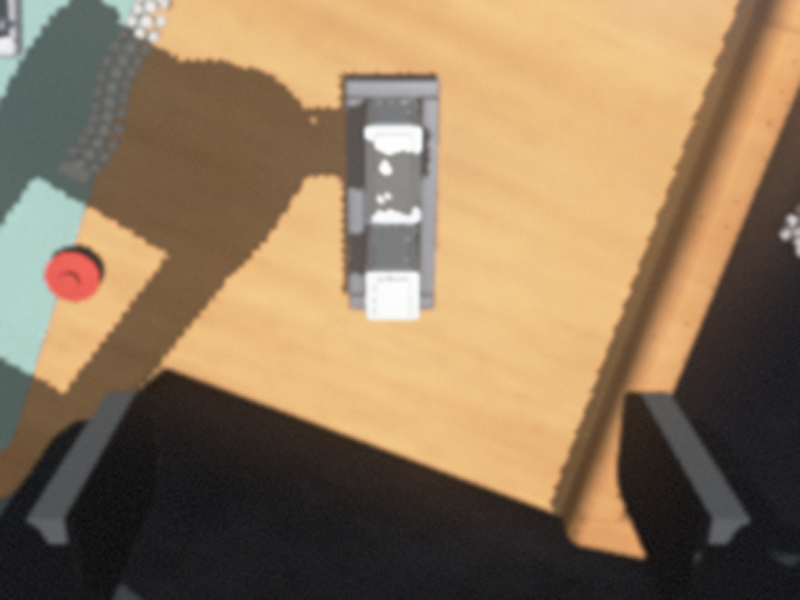

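The wrist crop shows the long lid at about (393,173) and the short one at (392,295), both square to the tool. The plunger is back up at z≈132. Now I'll descend and grip.

move_arm(motion=[[0, 0, 0, -0.001, 0.002, 0.05, 0.0854], [0, 0, 0, -0.001, 0.002, 0.1, 0.0854], [0, 0, 0, -0.001, 0.002, 0.14, 0.0854], [0, 0, 0, -0.001, 0.002, 0.18, 0.06], [0, 0, 0, -0.001, 0.002, 0.201, 0.05], [0, 0, 0, -0.001, 0.002, 0.201, 0.04], [0, 0, 0, -0.001, 0.002, 0.201, 0.035], [0, 0, 0, -0.001, 0.002, 0.201, 0.032]], grip_force=30)

```text
clock: 6.05
eef_pos: [527.7, -112.1, 39.6]
tcp_rot: [3.14, -0.002, 0.4]
contact_force: [-0.2, -0.0, 0.4]
opening: 0.374
grasp_force: 0.0
```

move_arm(motion=[[0, 0, 0, 0, 0, 0, 0.028], [0, 0, 0, 0, 0, 0, 0.025], [0, 0, 0, 0, 0, 0, 0.022], [0, 0, 0, 0, 0, 0, 0.015], [0, 0, 0, 0, 0, 0, 0.01], [0, 0, 0, 0, 0, 0, 0.01]])

```text
clock: 6.8
eef_pos: [526.9, -111.9, 38.6]
tcp_rot: [3.141, -0.0, 0.4]
contact_force: [-1.2, 0.9, 5.4]
opening: 0.255
grasp_force: 30.2
```

move_arm(motion=[[0, 0, 0, 0, 0, -0.01, 0.01], [0, 0, 0, 0, 0, -0.03, 0.01], [0, 0, 0, 0, 0, -0.06, 0.01], [0, 0, 0, 0, 0, -0.1, 0.01], [0, 0, 0, 0, 0, -0.14, 0.01], [0, 0, 0, 0, 0, -0.16, 0.01], [0, 0, 0, 0, 0, -0.16, 0.01]])

```text
clock: 7.68
eef_pos: [527.6, -112.1, 200.1]
tcp_rot: [3.14, -0.003, 0.4]
contact_force: [0.4, -0.1, -1.5]
opening: 0.251
grasp_force: 29.5
```

```bash
python3 - <<'E'
from h import *
snap('side','s3'); snap('top','t3')
a=cv2.imread('pics/s3.png')[120:320,180:330]
b=cv2.imread('pics/t3.png')[130:230,300:400]
cv2.imwrite('pics/s3c.png',np.hstack([cv2.resize(a,(420,560)),cv2.resize(b,(380,560))]))
go(504.6,170.5,198,106.1)
E
```

```text
at [ 526.2 -111.8  197.8] yaw [-1.7998e+02  3.0000e-02  2.2910e+01] q [-0.21  0.26  1.85 -0.    1.03  0.96] t 7.78 F [-0.6 -0.1 -0.7]
row [-7.000e-04  2.000e-04 -1.452e+00] [ 9.000e-02 -2.684e-01 -2.000e-04]
```

View pics/s3c.png

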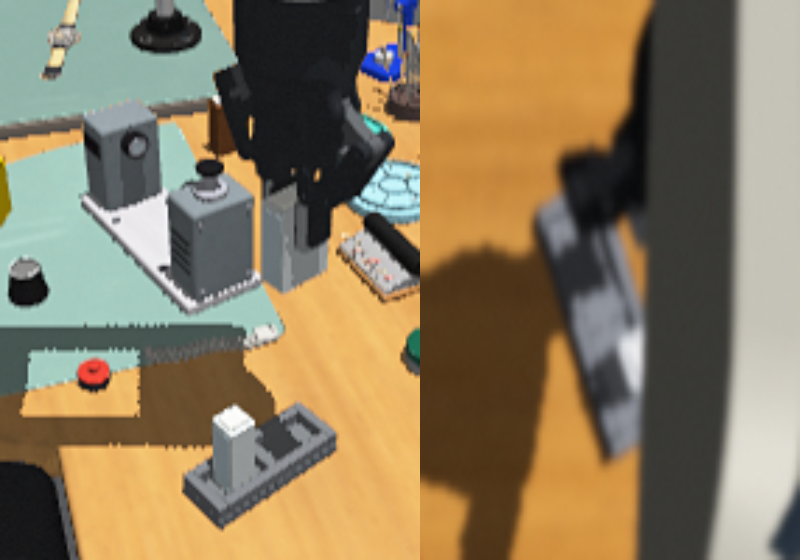

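The side crop shows the long cell upright in the fingers at about (293,240), the short cell still in the rack, and the rest undisturbed. I'll carry it over the gap, staying above the plunger.

move_arm(motion=[[0, 0, -0.18, 0.011, -0.033, 0, 0.01], [0, 0, -0.36, 0.022, -0.067, 0, 0.01], [0, 0, -0.54, 0.034, -0.1, 0, 0.01], [0, 0, -0.72, 0.045, -0.134, 0, 0.01], [0, 0, -0.9, 0.056, -0.167, 0, 0.01], [0, 0, -1.08, 0.067, -0.2, 0, 0.01], [0, 0, -1.26, 0.078, -0.234, 0, 0.01], [0, 0, -1.4, 0.086, -0.258, 0, 0.01]])

```text
clock: 8.78
eef_pos: [504.4, 160.4, 196.7]
tcp_rot: [-3.139, 0.0, 1.806]
contact_force: [0.1, 0.0, -1.1]
opening: 0.251
grasp_force: 29.5
```

```bash
python3 - <<'E'
from h import *
go(504.6,170.5,198,106.1)
E
```

```text
at [504.4 160.4 196.7] yaw [-179.84    0.    103.46] q [0.31 0.24 1.87 0.   1.03 0.07] t 8.78 F [ 0.1  0.  -1.1]
row [-0.0027  0.     -0.0461] [ 0.0097  0.0026 -0.0013]
```

move_arm(motion=[[0, 0, -0.046, 0.01, 0.0025, 0, 0.01], [0, 0, -0.046, 0.01, 0.0025, 0, 0.01], [0, 0, -0.046, 0.01, 0.0025, 0, 0.01], [0, 0, -0.046, 0.01, 0.0025, 0, 0.01]])

```text
clock: 9.28
eef_pos: [505.8, 168.8, 198.3]
tcp_rot: [-3.141, 0.0, 1.844]
contact_force: [0.1, -0.4, -1.2]
opening: 0.256
grasp_force: 29.5
```

```bash
python3 - <<'E'
from h import *
go(504.6,170.5,198,106.1)
snap('side','s4'); snap('wrist','w4')
a=cv2.imread('pics/s4.png')[100:250,160:310]
b=cv2.imread('pics/w4.png')[60:360,120:420]
cv2.imwrite('pics/c4.png',np.hstack([cv2.resize(a,(400,400),interpolation=cv2.INTER_CUBIC),cv2.resize(b,(400,400))]))
im,P=cloud('s4')
v,u=np.where(near(P,504,170,45)&(P[...,2]>100)&(P[...,2]<230)); print(u.min(),u.max(),v.min(),v.max())
a=np.radians(106.1); ex=np.array([np.cos(a),np.sin(a)]); ey=np.array([-ex[1],ex[0]])
# meter-frame coords of the visible points on the cell by height
Q=P[near(P,504,170,45)]; Q=Q[(Q[:,2]>110)]
X=(Q[:,:2]-[504.6,170.5])@ex; Y=(Q[:,:2]-[504.6,170.5])@ey
for z in range(150,240,6):
    m=(Q[:,2]>z)&(Q[:,2]<z+6)
    if m.sum(): print(z,m.sum(),'x',X[m].min().round(1),X[m].max().round(1),'y',Y[m].min().round(1),Y[m].max().round(1))
print('zmin',np.sort(Q[:,2])[:8].round(1))
E
```

```text
at [505.8 168.8 198.3] yaw [-1.7999e+02  1.0000e-02  1.0564e+02] q [ 0.32  0.25  1.86 -0.    1.03  0.05] t 9.28 F [ 0.1 -0.4 -1.2]
row [-0.0001  0.0001 -0.008 ] [ 0.002  -0.0007  0.0003]
225 246 125 156
162 4 x -21.1 -8.3 y -9.8 10.5
168 35 x -24.1 16.9 y -10.4 11.7
174 31 x -23.1 15.7 y -11.1 11.9
180 37 x -24.3 14.3 y -11.8 11.7
186 34 x -24.2 13.5 y -11.0 11.7
192 26 x -24.5 -3.4 y -10.1 11.6
198 32 x -23.5 5.9 y -16.2 17.9
204 46 x -24.7 4.2 y -24.0 24.0
210 52 x -24.0 2.3 y -25.3 24.1
216 44 x -23.9 2.4 y -22.6 24.8
222 53 x -23.9 3.8 y -23.0 24.8
228 97 x -21.2 15.7 y -22.8 24.8
234 28 x -15.5 4.3 y -23.1 26.3
zmin [167.4 167.5 167.6 168.  168.1 168.4 168.4 168.9]
```

View pics/c4.png

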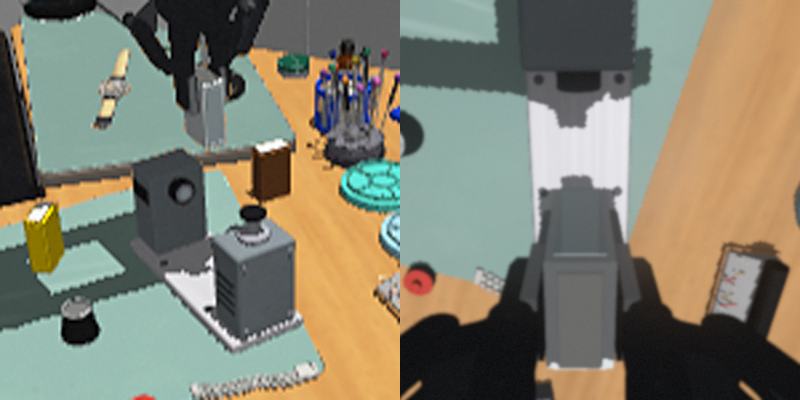

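The cell hangs over the gap with its underside at z≈168 (TCP 198.3), square to the beam. In the wrist view it sits centred between the fingers at (580,310). Lowering it straight down.

move_arm(motion=[[0, 0, -0.008, 0.002, -0.0007, 0, 0.01], [0, 0, -0.008, 0.002, -0.0007, 0, 0.01], [0, 0, -0.008, 0.002, -0.0007, 0.02, 0.01], [0, 0, -0.008, 0.002, -0.0007, 0.045, 0.01], [0, 0, -0.008, 0.002, -0.0007, 0.07, 0.01], [0, 0, -0.008, 0.002, -0.0007, 0.095, 0.01], [0, 0, -0.008, 0.002, -0.0007, 0.11, 0.01], [0, 0, -0.008, 0.002, -0.0007, 0.1135, 0.01]])

```text
clock: 10.38
eef_pos: [504.1, 171.2, 84.2]
tcp_rot: [-3.14, 0.0, 1.854]
contact_force: [-0.1, -0.1, -0.4]
opening: 0.253
grasp_force: 29.6
```

move_arm(motion=[[0, 0, 0, 0, 0, 0, 0.01], [0, 0, 0, 0, 0, 0, 0.01], [0, 0, 0, 0, 0, 0, 0.01], [0, 0, 0, 0, 0, 0, 0.01]])

```text
clock: 10.88
eef_pos: [504.7, 171.4, 85.2]
tcp_rot: [3.141, -0.0, 1.854]
contact_force: [0.2, -0.2, -0.5]
opening: 0.257
grasp_force: 29.6
```

```bash
python3 - <<'E'
from h import *
go(504.6,170.5,84.5,106.1)
snap('side','s5'); snap('wrist','w5'); snap('top','t5')
a=cv2.imread('pics/s5.png')[130:250,190:310]
b=cv2.imread('pics/w5.png')[:384,60:444]
cv2.imwrite('pics/c5.png',np.hstack([cv2.resize(a,(400,400),interpolation=cv2.INTER_CUBIC),cv2.resize(b,(400,400))]))
a=np.radians(106.1); ex=np.array([np.cos(a),np.sin(a)]); ey=np.array([-ex[1],ex[0]])
for n in('s5','w5'):
    im,P=cloud(n); print(n)
    X=(P[...,:2]-[504.6,170.5])@ex; Y=(P[...,:2]-[504.6,170.5])@ey; Z=P[...,2]
    for lo,hi in((40,60),(60,80),(80,100),(100,114),(114,122)):
        m=(abs(X)<32)&(abs(Y)<14)&(Z>lo)&(Z<hi)
        if m.sum()>5: print(lo,m.sum(),'x',np.percentile(X[m],[1,50,99]).round(1),'y',np.percentile(Y[m],[1,50,99]).round(1),'z',Z[m].min().round(1),Z[m].max().round(1))
    m=(abs(Y)<9)&(Z>50)&(Z<100)&(abs(X)<30)
    for k,c in((-1,-82),(1,82)):
        q=(abs(X-c)<24.5)&(abs(Y)<33)&(Z>98)&(Z<110)
        if q.sum()>20: print('housing',c,q.sum(),'x',np.percentile(X[q],[1,99]).round(1),'y',np.percentile(Y[q],[1,99]).round(1),'z',np.median(Z[q]).round(1))
E
```

```text
at [504.7 171.4  85.2] yaw [179.96  -0.   106.21] q [0.32 0.4  1.95 0.   0.79 0.04] t 10.88 F [ 0.2 -0.2 -0.5]
row [ 0.0007 -0.      0.002 ] [-0.0008 -0.0003  0.0007]
s5
40 11 x [-19.3  -2.6  18.3] y [ 7.3 10.4 11.8] z 55.0 58.3
60 67 x [-20.8 -11.4  18.6] y [-8.5 10.4 11.6] z 60.0 79.7
80 69 x [-21.2 -18.7  -8. ] y [-10.8   4.9  13.3] z 80.4 99.7
100 50 x [-21.6 -18.7  -9. ] y [-9.   4.7 13. ] z 100.1 113.9
114 73 x [-19.9  -8.2  15.1] y [-11.7  -0.9  13.5] z 114.6 121.7
housing -82 278 x [-105.6  -61.4] y [-28.7  31.3] z 103.6
housing 82 84 x [ 58.5 102.7] y [-16.4  31.8] z 102.8
w5
40 140 x [18.6 19.2 19.9] y [-9.9  1.1 11.2] z 52.4 60.0
60 607 x [18.6 19.6 20.2] y [-10.1   0.3  11.2] z 60.0 80.0
80 962 x [10.4 19.5 20.2] y [-13.6   0.3  13.7] z 80.1 100.0
100 1086 x [10.2 19.4 20.2] y [-13.8   0.1  13.7] z 100.0 114.0
114 5022 x [-19.1   3.4  19.4] y [-12.8   0.3  12.9] z 114.0 122.0
housing 82 21241 x [ 59.6 103.5] y [-29.   30.2] z 103.0
```

View pics/c5.png

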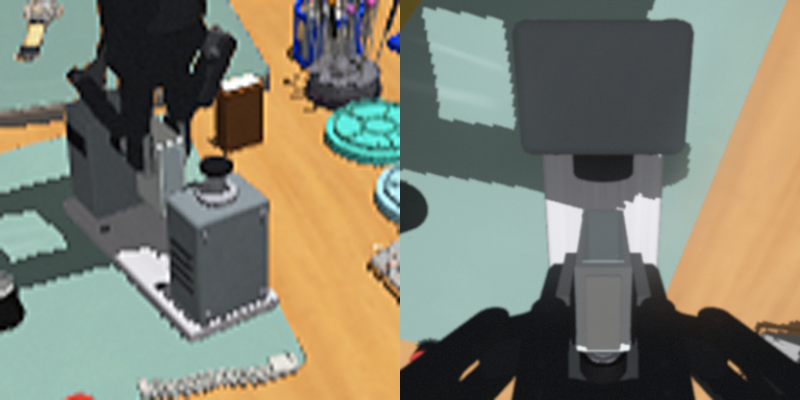

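The cell sits between the snouts, square and upright, within about 1 mm of the beam centre and with clear space to both snouts. Handing in.

```bash
python3 -c "
from h import *
print(sensors.sense()['eef_pos'],sensors.sense()['qvel'].round(3)); print(order.sign_off())"
```

```text
[504.48695473 171.32021849  84.97756401] [-0.001  0.002  0.001 -0.001 -0.001  0.   ]
the job is handed in; nothing more can be done
None
```

I zeroed the meter by pushing the plunger to its stop and letting it come back up, then handed in with the long cell held upright and still mid-gap, about 1 mm from the beam centre by my measurements; the sign-off returned no verdict.

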